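# Lock the test-tile chest with its hasp and pin

## Robot

A 6-joint arm with a two-finger parallel gripper is mounted at the origin on the work surface. World frame = base frame: x ahead of the robot, y to its left, z up, the work surface at z = 0. Lengths are in mm, angles in rad, forces in N, time in s.
With the tool pointing down it reaches from about 300 to 775 mm from the base axis. Payload 14.6 kg.
Tool frame: the origin (TCP) lies midway between the tips of the shut fingers; the grasp point (between the pads) lies 19 mm behind it; z points along the fingers, y is the line along which they close (so a half turn about z gives the same grasp; the last joint's range is limited). The gripper opens to 94 mm and grips with 3 to 60 N. Pads are 16 mm wide; open, the fingers measure 119 mm over their backs; the gripper's body (75 mm by 177 mm) begins 78 mm behind the grasp point.
Start: joints at [-1.321, 0.3, 1.521, -0, 1.321, -0.067], TCP at [171.333, -522.622, 205.446] pointing down, gripper open.
Joint ranges: [-3.03, 3.03], [-0.79, 2.21], [0.23, 2.52], [-1.04, 4.18], [0, 3.07], [-2.55, 2.55]. Speed limits (rad/s): [2.22, 2.22, 2.57, 3.14, 3.14, 3.14].

## Interface

Orientations are given as [roll, pitch, yaw] about the fixed x, y, z axes, in that order (R = Rz(yaw) Ry(pitch) Rx(roll)).
In Python, from cell import manip, camera gives the robot as it stands.
- The arm moves only by the tool move_arm, never from a script. Its arguments are lists of equal length, an entry for each row: "dp": the shift along the world's x, y, z in mm, a list of three; "rotation": the turn, a rotation vector about the world's x, y, z in rad, a list of three; "hand": the opening, from 0 (shut) to 1 (fully open). A call has 1 to 10 rows; each row shifts and turns the commanded pose from where the row before left it; what a row does not reach is not made up. A row lasts 1/8 s, in which the tool goes at most 62.5 mm and 10.7 degrees, less where a joint would pass 70% of its speed; a pose out of reach is approached as far as the arm can. A call with a gripper value outside its range is refused whole. The fingers move at their own pace and stop on an object; "newtons" is the grip in N (left out, the last holds). Time passes only in rows, so rows that do not move let the fingers close. It gives the time, the measured TCP pose, the force, the opening and the grip force at its end, in the units of the state.
- manip.read_state(): the state, without advancing time (a new reading comes with each control period).
- camera(name): name is "scene" or "top" or "wrist"; returns a dict with "image" (384x512x3 uint8, red, green, blue), "fx", "fy", "cx", "cy" (pixels), "R" (3x3) and "t" (3): a world point X has camera coordinates R X + t; the wrist camera has in their place "mount" (4x4, takes a point from camera to tool coordinates, whose origin is the TCP and whose axes are the flange's). Camera axes: x right, y down, z forward; pixel columns grow to the right and rows downward; lengths in mm; the calibration is good to about 2 mm. A picture is of the moment at which its call begins: read the wrist's pose just before it. There is no depth.
- manip.sign_off(): hands the job in; it is judged then, once.
The state is a dict: "clock": time; "joints": joint angles; "qd": joint speeds; "effort": joint torques, N m; "eef_pos": TCP position; "eef_rot": TCP orientation; "wrist_force": force on the tool from outside, world axes, zero at the start; "moment": the same for the moment, N m; "finger_gap": finger opening in mm; "finger_force": force on a finger pad.
Only numpy, scipy, OpenCV 4.12 (cv2) and the standard library are available. Lean on these libraries where they do the work, as an engineer would, in place of code of your own. Each camera call takes 0.05 s, during which the arm holds its last target. There are 200 camera calls.

## Task

The tile chest on the pottery bench is to be locked: shut its lid fully, then swing the steel hasp over the staple until it lies flat on the front ledge, then push the locking pin through the staple loop until its head is fully home against the guide. Leave the clay cat, the glaze jar and the wooden rib where they are.

Things in the scene. Friction and masses are not known exactly. Their poses are not given: they have to be found in the camera images.
- chest: Plywood chest fixed to the bench, 252 deep (x -137 to 115), 300 wide, 120 mm high; origin at bench level, -x is its front (faces the robot, yaw within 0.35 rad), z up. Front ledge (x -137 to -45) and shut lid (x -43 to 115) both top out at z = 120 mm. On the ledge: the staple and, at y 22 to 62 mm, the pin's steel guide block, 24 wide, 22 mm high, with a 10 x 10 mm bore along y.
- lid (a joint): Lid angle, rad: 0 shut, grows as its front edge rises; starts 0.35 to 0.7. Plywood, 158 x 300 x 12 mm, 0.5 kg, hinged along y at the chest's x = 115, z = 120 mm. Stiff friction hinge: stays where left; about 3 N near its front edge presses it shut.
- lid_edge (a point): Middle (in y) of the top front edge of the lid, 158 mm from the lid hinge.
- hasp (a joint): Hasp angle relative to the lid, rad: 0 flat on the ledge, grows as it swings up and back; 1.57 square to the lid, limit 2.5 (leaning back over the lid); starts 2.0 to 2.4. Friction hinge: stays where left; about 1 N at its tip moves it; it must be pressed all the way down.
- hasp_hinge (a point): Hasp hinge axis (along y), at the lid's front edge in the middle, 3 mm above the lid's top.
- hasp_tip (a point): Rolled end (6 mm thick) of the steel hasp strap, 92 mm from its hinge. Strap 36 mm wide, 4 mm thick, with a slot (12 mm wide, 21 to 55 mm from the hinge) that passes over the staple, and a solid tip plate 55 to 92 mm from the hinge. Flat, its upper face lies 5 mm above the ledge.
- staple (a point): Centre of the staple loop on the pin's line, 11 mm above the ledge, at chest x = -82 mm, y = 0; axes are the chest's. A 6 mm steel wire loop standing square to y, 28 mm long outside (x), 25 mm high above the ledge, opening 16 mm wide.
- guide_mouth (a point): Centre of the bore at the outer (+y) face of the guide block, chest x = -82 mm, y = +62 mm, 11 mm above the ledge. The pin's head rests against this face when fully home.
- pin: Loose steel locking pin, 55 g, lying in the guide bore along chest y: shank 8 mm thick, 80 mm long, flat round head 22 mm across, 8 mm thick on its +y end. Origin on the axis at the head's inner face; own -y points to the tip. Starts drawn out, head 42 to 52 mm from the guide; slides in when the head is pushed towards -y.
- pin_tip (a point): Rounded tip of the pin's shank, 80 mm from the head. With the pin home it is 18 mm past the staple loop on its -y side.
- pin_head (a point): Centre of the outer flat face of the pin's head, 88 mm from the tip.
- clay_cat: Bystander: unfired clay cat, 74 mm across, 110 mm high, standing on the banding wheel (a 220 mm metal turntable with its top 56 mm above the bench, left of the chest); origin at its foot.
- glaze_jar: Bystander: glaze jar 70 mm across, 90 mm high, right of the chest; origin at its foot.
- wood_rib: Bystander: flat wooden rib 90 x 50 x 8 mm lying on the bench right of the chest; origin under its centre.

How it is judged (in metres and radians):
On the way, in this order (a step that is already met when the one before it is completed fails the run):
1. the lid is shut, the hasp still open (value of joint lid below 0.04 rad and value of joint hasp above 0.5 rad), for 0.2 s.
2. the hasp lies over the staple, flat on the ledge, the pin not yet through (value of joint lid below 0.04 rad and value of joint hasp below 0.08 rad and y of pin_tip in the frame of staple above 0.004 m), for 0.2 s.
3. the pin is through the loop and home (y of pin_tip in the frame of staple below -0.013 m), for 0.2 s.
At the end, for the whole second after the job is handed in: Lid shut (under 0.04 rad), hasp flat over the staple (under 0.08 rad), the pin at rest through the staple loop along the chest's y, its tip at least 13 mm past the loop's middle (head within 5 mm of the guide), and the cat, jar and rib within 30 mm of where they stood (value of joint lid below 0.04 rad and value of joint hasp below 0.08 rad and y of pin_tip in the frame of staple below -0.013 m and x of pin_tip in the frame of staple between -0.008 and 0.008 m and z of pin_tip in the frame of staple between -0.006 and 0.008 m and angle between the y axis of pin and the y axis of chest, either way round below 0.12 rad and linear speed of pin below 0.02 m/s and distance of each of clay_cat, glaze_jar, wood_rib from where it was at the start of the episode below 0.03 m); the robot touches nothing.
It fails at once if the clay cat, the jar or the rib is moved by more than 30 mm (distance of any of clay_cat, glaze_jar, wood_rib from where it was at the start of the episode above 0.03 m).
It fails at once if the clay cat is tipped (angle between clay_cat's own z axis and vertical above 0.35 rad).
It also fails if it takes over 51 s, if anything falls off the work surface, if the arm or the gripper's body presses on something with over 40 N, if the wrist force passes 120 N, or if a joint passes its speed limit or range.

## Working session

There is one attempt and no reset: what is moved stays moved. The work goes in short steps, Python scripts to look and compute and a tool call to move; the robot and the scene stay as the last step left them, time stands still between calls to the robot, and variables do not carry over. Pictures are saved under pics/ and viewed, at most 10 in all, crops included, and the job is handed in when it is done.

Besides the shell and the picture viewer there is one more tool, called after "Request:" as name(argument=value, ...) on one line, values as JSON. move_arm: Moves the arm, as the interface text tells. Its arguments: {"type":"object","properties":{"dp":{"type":"array","items":{"type":"array","items":{"type":"number"}}},"rotation":{"type":"array","items":{"type":"array","items":{"type":"number"}}},"hand":{"type":"array","items":{"type":"number"}},"newtons":{"type":"number"}},"required":["dp","rotation","hand"]}

```bash
mkdir -p pics
python3 - <<'E'
from cell import manip,camera
import cv2,pickle
s=manip.read_state();print(s['clock'],s['eef_pos'],s['eef_rot'],s['finger_gap'])
d={}
for n in("scene","top"):
    c=camera(n);d[n]=c;print(n,c['fx'],c['cx'],c['cy'],c['R'],c['t'])
    cv2.imwrite(f"pics/{n}0.png",cv2.resize(c['image'][:,:,::-1],(800,600),interpolation=cv2.INTER_CUBIC))
pickle.dump(d,open('cams.pkl','wb'))
E
```

```text
0.0 [ 171.2631229  -522.36658528  204.88171281] [-3.14040086e+00 -7.81655146e-05  3.16787761e-01] 93.91916728502522
scene 397.46302738751297 252.81241952404855 186.80247774226382 [[-0.09263498  0.99566923 -0.00784438]
 [ 0.85150743  0.07513407 -0.51893157]
 [-0.51609482 -0.05475077 -0.85477979]] [  36.10051217 -456.3897225  1568.59297701]
top 447.7164487853969 252.78657822160562 198.14773847939202 [[-5.41863578e-04 -9.99779526e-01 -2.09906116e-02]
 [-9.97179668e-01  2.11555009e-03 -7.50215554e-02]
 [ 7.50494218e-02  2.08907596e-02 -9.96960962e-01]] [  22.69926302  587.58135253 1257.51974511]
```

View pics/scene0.png

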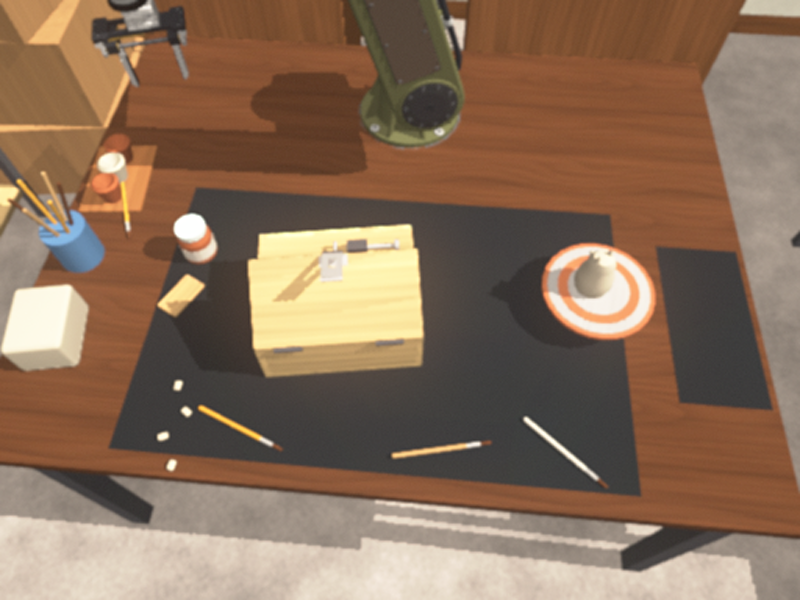

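View pics/top0.png

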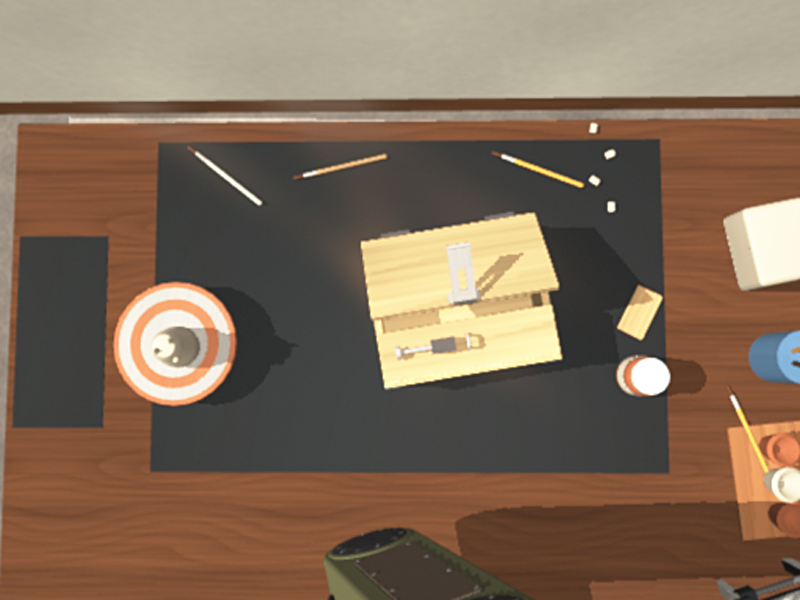

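The top view shows the chest with the ledge's front corners near (385,388) and (561,359). The guide is at (442,345), the pin head at (400,352), the hasp at (460,270), the jar at (643,376), and the cat on the wheel at (175,345). I'll take an enlarged crop next.

Run:
```python
import cv2,pickle
d=pickle.load(open('cams.pkl','rb'))
im=d['top']['image'][130:255,222:366,::-1]
cv2.imwrite("pics/topc.png",cv2.resize(im,None,fx=4.8,fy=4.8,interpolation=cv2.INTER_CUBIC)) if 0 else cv2.imwrite("pics/topc.png",cv2.resize(im[:118],None,fx=5,fy=5,interpolation=cv2.INTER_CUBIC))
```

```text
(no output)
```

View pics/topc.png

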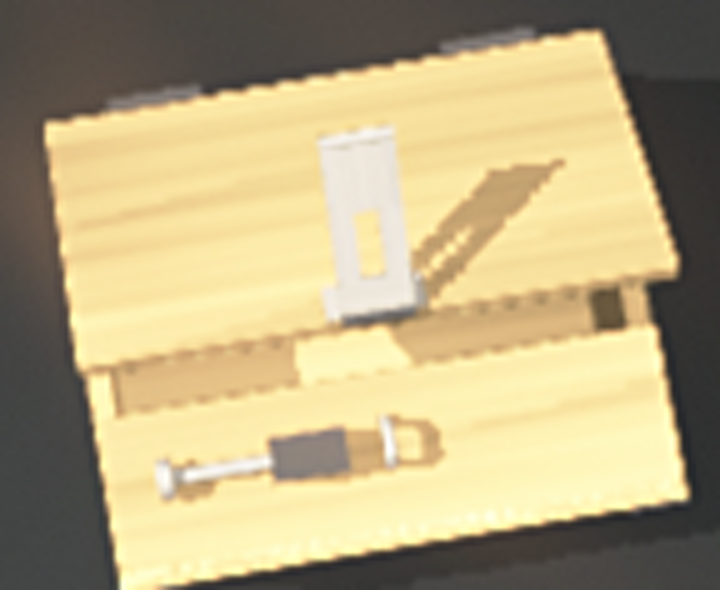

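The crop shows the ledge front corners at (120,590) and (690,497), and the lid front corners at (80,370) and (678,275). The lid's hinge corners are at (45,122) and (603,30), the staple top at (388,440), the pin head at (165,478), and the hasp tip at (357,130).

```bash
cat > h.py <<'E'
import numpy as np,pickle
from scipy.optimize import least_squares
d=pickle.load(open('cams.pkl','rb'))
def proj(c,X):
    p=c['R']@X+c['t'];return np.array([c['fx']*p[0]/p[2]+c['cx'],c['fy']*p[1]/p[2]+c['cy']])
def W(q,P):
    c,s=np.cos(q[2]),np.sin(q[2]);return np.array([q[0]+c*P[0]-s*P[1],q[1]+s*P[0]+c*P[1],P[2]])
def lid(a,r,y,h=0): return [115-r*np.cos(a)+h*np.sin(a)*1,y,120+r*np.sin(a)+h*np.cos(a)]
def pts(q):
    a,b,e=q[3:6];hx=lid(a,158,0,3)
    th=a+b # strap direction: b=0 -> along -x
    tip=[hx[0]-92*np.cos(th),0,hx[2]+92*np.sin(th)]
    return [[-137,150,120],[-137,-150,120],lid(a,158,150),lid(a,158,-150),[115,150,120],[115,-150,120],
     [-82,0,145],[-82,42,142],[-82,62+e+4,131],tip]
E
python3 - <<'E'
from h import *
top=np.array([[120,590],[690,497],[80,370],[678,275],[45,122],[603,30],[388,440],[310,453],[169,479],[357,132]])/5+[222,130]-.4
c=d['top']
f=lambda q:(np.array([proj(c,W(q,P)) for P in pts(q)])-top).ravel()
r=least_squares(f,[500,0,0.1,.5,2.2,45],loss='soft_l1')
print(r.x.round(3));print(r.fun.reshape(-1,2).round(1))
q=r.x
for P in pts(q): print(W(q,P).round(0),P, (proj(d['scene'],W(q,P))*1.5625).round(0))
# bystanders: cat, jar, rib from top (z approx)
def back(c,u,z):
    u=np.array(u)/1.5625;ray=c['R'].T@np.array([(u[0]-c['cx'])/c['fx'],(u[1]-c['cy'])/c['fy'],1]);o=-c['R'].T@c['t'];return o+ray*(z-o[2])/ray[2]
print(back(c,(175,345),150).round(),back(c,(648,376),90).round(),back(c,(640,312),8).round(),back(c,(175,344),56).round())
E
```

```text
[ 6.09027e+02 -8.81480e+01  1.60000e-01  4.91000e-01  2.33900e+00
  4.97590e+01]
[[ 0.2  0.2]
 [-0.5  0.4]
 [-0.1  0. ]
 [ 0.3 -0.5]
 [ 0.2 -0.2]
 [ 0.  -0. ]
 [ 0.5 -0. ]
 [-0.1  0. ]
 [-0.1 -0.5]
 [-0.7  0.5]]
[450.  38. 120.] [-137, 150, 120] [411. 225.]
[ 498. -258.  120.] [-137, -150, 120] [259. 234.]
[561.  56. 195.] [np.float64(-24.29696076563684), 150, np.float64(194.56779949453133)] [417. 250.]
[ 609. -240.  195.] [np.float64(-24.29696076563684), -150, np.float64(194.56779949453133)] [248. 260.]
[699.  78. 120.] [115, 150, 120] [422. 338.]
[ 746. -218.  120.] [115, -150, 120] [252. 349.]
[ 528. -101.  145.] [-82, 0, 145] [335. 245.]
[521. -60. 142.] [-82, 42, 142] [357. 244.]
[510.  13. 131.] [-82, np.float64(115.75901596577694), 131] [395. 245.]
[673. -78. 225.] [np.float64(64.71603419152828), 0, np.float64(225.3327637688592)] [332. 288.]
[520. 383. 150.] [ 468. -412.   90.] [ 583. -428.    8.] [524. 414.  56.]
```

Request:
move_arm(dp=[[0,0,60],[36,48,4],[36,48,4],[36,48,4],[36,48,4],[36,48,4],[36,48,4],[36,48,4],[36,48,4],[36,48,4]], rotation=[[0,0,0],[0,0,-0.08],[0,0,-0.077],[0,0,0],[0,0,0],[0,0,0],[0,0,0],[0,0,0],[0,0,0],[0,0,0]], hand=[0,0,0,0,0,0,0,0,0,0])

```text
clock: 1.35
eef_pos: [496.1, -88.8, 301.5]
eef_rot: [-3.142, 0.0, 0.16]
wrist_force: [-0.4, -1.1, 0.3]
finger_gap: 1.0
finger_force: 0.0
```

Request:
move_arm(dp=[[26,31,0],[26,31,0],[26,30,-20],[0,0,-45],[0,0,0]], rotation=[[0,0,0],[0,0,0],[0,0,0],[0,0,0],[0,0,0]], hand=[0,0,0,0,0])

```text
clock: 1.98
eef_pos: [572.1, 1.7, 233.5]
eef_rot: [-3.14, 0.006, 0.16]
wrist_force: [-0.2, -0.7, 1.1]
finger_gap: 0.8
finger_force: 0.0
```

Run:
```python
from cell import manip,camera
import cv2,pickle
print(manip.read_state()['eef_pos'])
for n in("scene","wrist"):
    c=camera(n)
    im=c['image'][:,:,::-1]
    if n=="scene": s=cv2.resize(im[110:270,130:330],(500,400),interpolation=cv2.INTER_CUBIC)
    else: w=cv2.resize(im,(300,225))
o=cv2.copyMakeBorder(w,0,175,0,0,0)
cv2.imwrite("pics/a.png",cv2.hconcat([s,o]))
```

```text
[572.06585685   1.68161942 233.452872  ]
```

View pics/a.png

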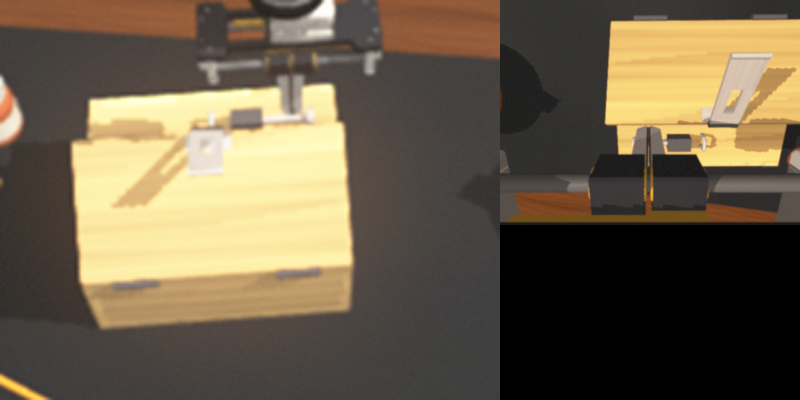

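The wrist view shows the fingertips right over the lid's front edge, so I'll step 27 mm back over the lid before pressing.

Request:
move_arm(dp=[[27,4,0],[0,0,-30],[0,0,-20],[0,0,-15],[0,0,-15],[0,0,-12],[0,0,-10],[0,0,-6],[0,0,0]], rotation=[[0,0,0],[0,0,0],[0,0,0],[0,0,0],[0,0,0],[0,0,0],[0,0,0],[0,0,0],[0,0,0]], hand=[0,0,0,0,0,0,0,0,0])

```text
clock: 3.2
eef_pos: [600.3, 5.4, 128.0]
eef_rot: [-3.141, 0.0, 0.16]
wrist_force: [0.2, 0.7, -0.3]
finger_gap: -0.1
finger_force: 0.0
```

Request:
move_arm(dp=[[0,0,-4],[0,0,-2],[0,0,-1],[0,0,0]], rotation=[[0,0,0],[0,0,0],[0,0,0],[0,0,0]], hand=[0,0,0,0])

```text
clock: 3.7
eef_pos: [600.4, 5.4, 121.5]
eef_rot: [3.142, -0.0, 0.16]
wrist_force: [0.4, -0.0, 0.4]
finger_gap: 0.4
finger_force: 0.2
```

Request:
move_arm(dp=[[0,0,-1.5],[0,0,-1],[0,0,0]], rotation=[[0,0,0],[0,0,0],[0,0,0]], hand=[0,0,0])

```text
clock: 4.08
eef_pos: [600.5, 5.4, 120.2]
eef_rot: [3.141, -0.001, 0.16]
wrist_force: [-5.4, 0.7, 13.0]
finger_gap: 0.3
finger_force: 6.3
```

Run:
```python
from cell import manip,camera
import cv2
ims=[camera(n)['image'][:,:,::-1] for n in("scene","top")]
a=cv2.resize(ims[0][130:260,140:300],(400,325),interpolation=cv2.INTER_CUBIC)
b=cv2.resize(ims[1][125:255,215:375],(400,325),interpolation=cv2.INTER_CUBIC)
cv2.imwrite("pics/b.png",cv2.hconcat([a,b]))
```

```text
(no output)
```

View pics/b.png

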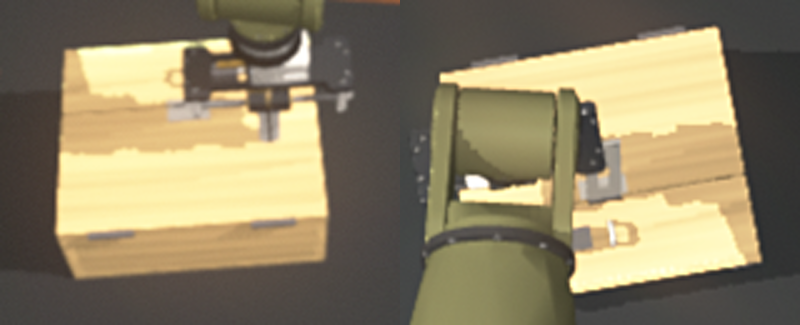

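Request:
move_arm(dp=[[0,0,60],[0,0,60],[32,-42,0],[31,-43,0],[0,0,-40],[0,0,-35],[0,0,0]], rotation=[[0,0,0],[0,0,0],[0,0,0],[0,0,0],[0,0,0],[0,0,0],[0,0,0]], hand=[0,0,0,0,0,0,0])

```text
clock: 5.05
eef_pos: [662.2, -79.5, 161.2]
eef_rot: [-3.14, 0.005, 0.16]
wrist_force: [0.1, 0.1, 0.8]
finger_gap: 0.8
finger_force: 0.0
```

Run:
```python
from cell import manip,camera
import cv2
ims=[camera(n)['image'][:,:,::-1] for n in("scene","wrist")]
a=cv2.resize(ims[0][130:260,140:300],(400,325),interpolation=cv2.INTER_CUBIC)
b=cv2.resize(ims[1],(400,325),interpolation=cv2.INTER_CUBIC)
cv2.imwrite("pics/c.png",cv2.hconcat([a,b]))
```

```text
(no output)
```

View pics/c.png

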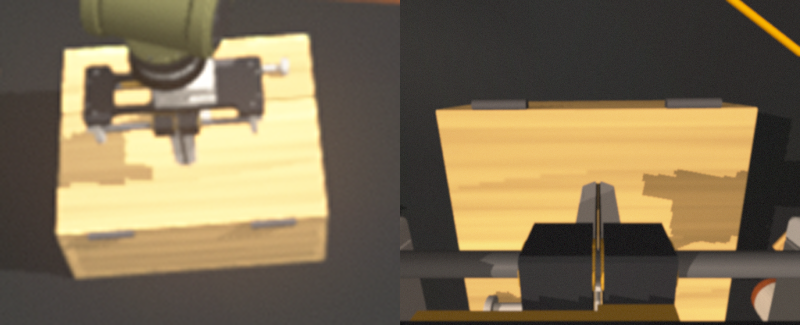

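Request:
move_arm(dp=[[-23.7,-3.8,1],[-19.7,-3.2,2],[-19.7,-3.2,1],[-19.7,-3.2,0],[-19.7,-3.2,0],[-19.7,-3.2,0],[-14.8,-2.4,-4],[-14.8,-2.4,-7],[0,0,0]], rotation=[[0,0,0],[0,0,0],[0,0,0],[0,0,0],[0,0,0],[0,0,0],[0,0,0],[0,0,0],[0,0,0]], hand=[0,0,0,0,0,0,0,0,0])

```text
clock: 6.28
eef_pos: [511.8, -104.4, 158.7]
eef_rot: [3.141, -0.002, 0.16]
wrist_force: [-0.1, -0.2, -0.3]
finger_gap: 0.2
finger_force: 0.0
```

Request:
move_arm(dp=[[-9.9,-1.6,-8],[-9,-1.4,-10],[0,0,-8],[0,0,-5],[0,0,-2],[0,0,0]], rotation=[[0,0,0],[0,0,0],[0,0,0],[0,0,0],[0,0,0],[0,0,0]], hand=[0,0,0,0,0,0])

```text
clock: 7.02
eef_pos: [492.8, -107.3, 124.9]
eef_rot: [3.141, 0.0, 0.16]
wrist_force: [-8.2, 1.4, 13.8]
finger_gap: 0.3
finger_force: 6.9
```

Request:
move_arm(dp=[[0,0,-1],[0,0,0],[0,0,0],[0,0,50],[-20,60,0],[-20,60,0],[0,50,0],[0,0,0]], rotation=[[0,0,0],[0,0,0],[0,0,0],[0,0,0],[0,0,0],[0,0,0],[0,0,0],[0,0,0]], hand=[0,0,0,0,0,0,0,0])

```text
clock: 8.02
eef_pos: [453.0, 63.9, 173.1]
eef_rot: [-3.141, -0.001, 0.164]
wrist_force: [-0.0, -0.5, -0.1]
finger_gap: 0.6
finger_force: 0.0
```

Run:
```python
from cell import manip,camera
import cv2
ims=[camera(n)['image'][:,:,::-1] for n in("scene","top")]
a=cv2.resize(ims[0][135:215,150:290],(700,400)[0:2],interpolation=cv2.INTER_CUBIC)
b=cv2.resize(ims[1][195:255,235:375],(700,200*3//2)[0:2],interpolation=cv2.INTER_CUBIC)
cv2.imwrite("pics/d.png",cv2.vconcat([cv2.resize(a,(700,300)),b]))
```

```text
(no output)
```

View pics/d.png

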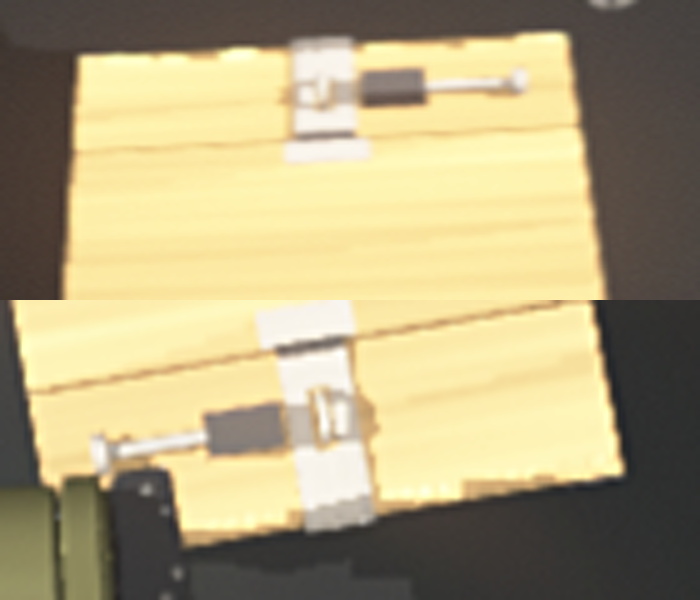

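The hasp lies flat with the staple through its slot, the lid is shut, and the pin is still out. Next I'll position the fingers beyond the pin head.

Request:
move_arm(dp=[[26,-8,0],[25.4,-8,0],[0,0,-25],[0,0,-19],[0,0,0],[2.4,-14.8,0],[1.6,-9.9,0],[1.6,-9.9,0],[0,0,0]], rotation=[[0,0,0],[0,0,0],[0,0,0],[0,0,0],[0,0,0],[0,0,0],[0,0,0],[0,0,0],[0,0,0]], hand=[0,0,0,0,0,0,0,0,0])

```text
clock: 9.25
eef_pos: [510.3, 9.9, 129.2]
eef_rot: [3.141, -0.0, 0.159]
wrist_force: [-0.3, 0.7, -0.1]
finger_gap: 0.5
finger_force: 0.0
```

Run:
```python
from cell import manip,camera
import cv2
ims=[camera(n)['image'][:,:,::-1] for n in("scene","wrist")]
a=cv2.resize(ims[0][135:215,150:290],(500,286),interpolation=cv2.INTER_CUBIC)
b=cv2.resize(ims[1],(500,300),interpolation=cv2.INTER_CUBIC)
cv2.imwrite("pics/e.png",cv2.vconcat([a,b]))
```

```text
(no output)
```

View pics/e.png

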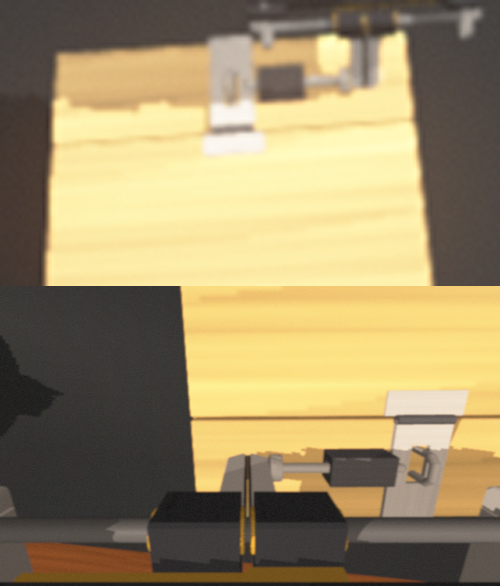

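The fingers are in line with the head and have begun pushing it. I'll continue until it is home.

Request:
move_arm(dp=[[1.3,-7.9,0],[1.3,-7.9,0],[1,-5.9,0],[0.6,-3.9,0],[0.3,-2,0],[0,0,0],[0,0,0]], rotation=[[0,0,0],[0,0,0],[0,0,0],[0,0,0],[0,0,0],[0,0,0],[0,0,0]], hand=[0,0,0,0,0,0,0])

```text
clock: 10.22
eef_pos: [514.6, -16.7, 128.9]
eef_rot: [3.142, 0.0, 0.16]
wrist_force: [-0.1, -0.1, -0.4]
finger_gap: 0.5
finger_force: 0.0
```

Request:
move_arm(dp=[[0.3,-2,0],[0.3,-2,0],[0,0,0]], rotation=[[0,0,0],[0,0,0],[0,0,0]], hand=[0,0,0])

```text
clock: 10.6
eef_pos: [515.1, -20.2, 128.9]
eef_rot: [-3.14, 0.0, 0.16]
wrist_force: [-1.9, 6.7, 1.6]
finger_gap: 0.4
finger_force: 3.2
```

Request:
move_arm(dp=[[0.2,-1,0],[0,0,0],[-0.5,3,0],[-4,25,0],[0,0,50],[-40,40,0],[-40,40,0],[0,0,0]], rotation=[[0,0,0],[0,0,0],[0,0,0],[0,0,0],[0,0,0],[0,0,0],[0,0,0],[0,0,0]], hand=[0,0,0,0,0,0,0,0])

```text
clock: 11.6
eef_pos: [429.4, 87.7, 179.4]
eef_rot: [3.141, -0.001, 0.163]
wrist_force: [0.2, -0.1, 0.3]
finger_gap: 0.9
finger_force: 0.0
```

Run:
```python
from cell import manip,camera
import cv2
ims=[camera(n)['image'][:,:,::-1] for n in("scene","top")]
a=cv2.resize(ims[0][135:195,170:290],(600,300),interpolation=cv2.INTER_CUBIC)
b=cv2.resize(ims[1][195:255,235:355],(600,300),interpolation=cv2.INTER_CUBIC)
cv2.imwrite("pics/f.png",cv2.vconcat([a,b]))
```

```text
(no output)
```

View pics/f.png

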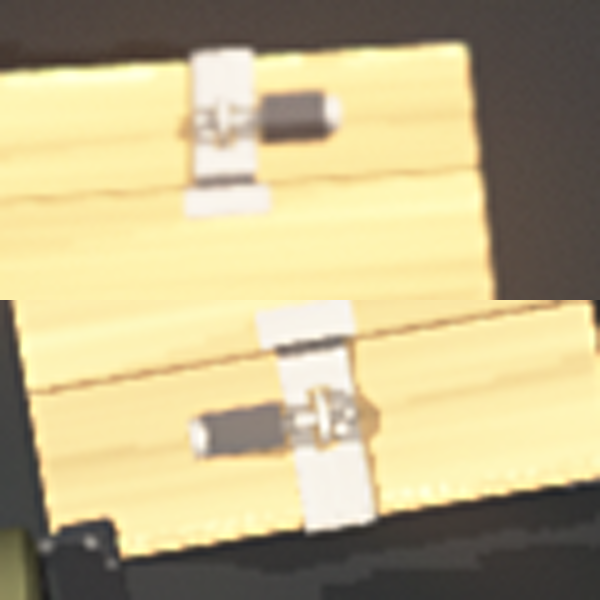

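The pin head is flush against the guide, the shank runs through the staple, the hasp is flat and the lid is shut. I'll hand the job in.

```bash
python3 -c "
from cell import manip
print(manip.sign_off())"
```

```text
the job is handed in; nothing more can be done
None
```

The chest is locked and the job handed in at about 12 s: the last pictures show the lid shut, the hasp flat over the staple and the pin home against the guide; the robot never went near the cat, jar or rib, though I took no closing picture of them, and sign-off returned no verdict.

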